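# Slide the examination lens into its cell and close the keeper

## Task

Nudge the larger of the two black-ringed lenses across the aluminium plate with the fingertips until it drops fully home and lies flat in the round cell, then push the keeper's upright post so that the keeper slides all the way in over the lens's edge. Only push: do not lift the lens off the plate, and leave the smaller lens, the drops bottle, the pen torch and the prism where they are.

Things in the scene. Friction and masses are not known exactly. Their poses are not given: they have to be found in the camera images.
- lens_mid (a point): The larger lens, the one to seat: a flat disc with a knurled black ring round clear glass, 44 mm in diameter, 9 mm thick, about 50 g, lying loose on the plate. This point is its centre, half-way up (4.5 mm above its underside); its z axis is the disc's axis.
- small_lens_mid (a point): The smaller lens, to be left alone: same look, 30 mm in diameter, 9 mm thick, loose on the plate at the other side. This point is its centre, half-way up.
- cell_mouth (a point): Centre of the mouth of the round cell, 50 mm in diameter, 10 mm deep, black floor, sunk in the aluminium plate. The point is level with the plate's top. A seated lens lies with its top 1 mm below the plate's top. Its axes are the plate's.
- plate: The fixed aluminium plate, 16 mm thick; origin on the cell's axis, at table height. It reaches from x = -115 to +90 mm and y = -85 to +85 mm. The lenses start on its -x part at either side; the keeper stands on its +x side between two fixed guide rails 9 mm high (x 36 to 84 mm, |y| 14 to 21 mm).
- keeper_post (a point): Centre of the top of the keeper's upright black post, 14 mm in diameter, its top 32 mm above the plate's top. It stands on a flat steel bar 26 mm wide and 50 mm long (underside 2 mm, top 7 mm above the plate's top), which reaches 36 mm from the post's axis towards the cell and 14 mm behind it. Axes are the plate's; the keeper slides in along -x.
- keeper (a joint): Travel of the keeper in m: 0 = fully back, 0.020 = fully in over the lens, against its stop. It moves along the plate's -x, stays where it is left and takes about 2 N to push; it starts at or near 0.
- drops: Small white drops bottle standing on the table beside the plate, 26 mm in diameter, 62 mm tall, to be left alone. Origin at the centre of its underside.
- torch_mid (a point): Pen torch lying on the table along its x axis beside the plate, 115 mm long, 13 mm thick, to be left alone. The point is its middle.
- prism: Clear block prism, 30 x 30 x 22 mm, on the table beside the plate, to be left alone. Origin at the centre of its underside.

How it is judged (in metres and radians):
On the way, in this order (a step that is already met when the one before it is completed fails the run):
1. the larger lens lies flat at the bottom of the cell while the keeper is still back (horizontal distance between lens_mid and cell_mouth below 0.005 m and z of lens_mid in the frame of cell_mouth below -0.0035 m and angle between lens_mid's own z axis and vertical below 0.1 rad and value of joint keeper below 0.01 m), for 0.2 s.
2. the keeper is pushed in over the lens (value of joint keeper above 0.017 m), for 0.2 s.
At the end, for the whole second after the job is handed in: The larger lens is at rest in the cell (centre within 5 mm of the cell's axis, at least 8 mm lower than it lay on the plate, tilted less than 0.1 rad) and the keeper is within 3 mm of its inner stop (horizontal distance between lens_mid and cell_mouth below 0.005 m and z of lens_mid in the frame of cell_mouth below -0.0035 m and angle between lens_mid's own z axis and vertical below 0.1 rad and value of joint keeper above 0.017 m and linear speed of lens below 0.01 m/s); the robot touches nothing.
It fails at once if the larger lens is lifted (its centre 8 mm or more above where it lies on the plate) (z of lens_mid in the frame of cell_mouth above 0.0125 m).
It fails at once if the smaller lens is moved by more than 15 mm (distance of small_lens_mid from where it was at the start of the episode above 0.015 m).
It fails at once if the drops bottle, pen torch or prism is moved by more than 20 mm or the bottle is knocked over (distance of any of drops, torch_mid, prism from where it was at the start of the episode above 0.02 m or angle between drops's own z axis and vertical above 0.5 rad).
It also fails if it takes over 45 s, if anything falls off the work surface, if the arm or the gripper's body presses on something with over 40 N, if the wrist force passes 120 N, or if a joint passes its speed limit or range.

## Robot

A 6-joint arm with a two-finger parallel gripper is mounted at the origin on the work surface. World frame = base frame: x ahead of the robot, y to its left, z up, the work surface at z = 0. Lengths are in mm, angles in rad, forces in N, time in s.
With the tool pointing down it reaches from about 275 to 1000 mm from the base axis. Payload 8.4 kg.
Tool frame: the origin (TCP) lies on the front face of the gripper's body, between the roots of the fingers; the fingertips stand 73 mm ahead of it and the grasp point (between the pads) lies 54 mm ahead of it; z points along the fingers, y is the direction in which the jaws open and shut (so a half turn about z gives the same grasp; the last joint's range is limited). The gripper opens to 85 mm and grips with 20 to 120 N. Pads are 22 mm wide; open, the fingers measure 114 mm over their backs; the gripper's body (76 mm by 85 mm) begins 54 mm behind the grasp point. The pads swing forward as they close: fully open they stand 13 mm farther back than shut.
Start: joints at [-1.315, 0.353, 1.633, -0, 1.155, -0.002], TCP at [159.345, -604.349, 303.881] pointing down, gripper open.
Joint ranges: [-2.63, 2.63], [-0.92, 2.1], [0.06, 2.66], [-1.3, 4.44], [0, 2.69], [-3.02, 3.02]. Speed limits (rad/s): [2.22, 2.22, 2.79, 3.14, 3.14, 3.14].

## Interface

Orientations are given as [roll, pitch, yaw] about the fixed x, y, z axes, in that order (R = Rz(yaw) Ry(pitch) Rx(roll)).
In Python, from rig import status, cams, order gives the robot as it stands. The module is installed in compiled form; this text tells all that it offers.
- The arm moves only by the shell command python3 -m creep 'ROWS' [OPENING] [FORCE]. ROWS is JSON, a list of rows, each a list of 6 numbers: the shift along the tool's x, y, z in units of 0.1 m (1.0 is 0.1 m), then the turn, a rotation vector about the tool's x, y, z in units of pi rad (1.0 is pi rad). A call has 1 to 8 rows; each row shifts and turns the commanded pose from where the row before left it, along the tool's axes as they then stand; what a row does not reach is not made up. A row lasts 1/12 s, in which the tool goes at most 41.7 mm and 7.16 degrees, less where a joint would pass 70% of its speed; a pose out of reach is approached as far as the arm can. A call with a number of a shift or a turn outside -1 to 1 is refused whole. A call with a gripper value outside its range is refused whole. OPENING is the closure, from -1 (fully open) to 1 (shut), set as the call begins (- or left out, the last holds). The fingers move at their own pace and stop on an object; FORCE is the grip in N (left out, the last holds). Time passes only in rows, so rows that do not move let the fingers close. It gives the time, the measured TCP pose, the force and the opening at its end, in the units of the state.
- status.sense(): the state, without advancing time (a new reading comes with each control period).
- cams.grab_frame(name): name is "scene" or "top"; returns a dict with "pixels" (400x640x3 uint8, red, green, blue), "mtx" (3x3 intrinsics, pixels), "T" (4x4, takes a point from camera to world coordinates). Camera axes: x right, y up, looking along -z (the intrinsics and any distortion apply to the point x, -y, -z); pixel columns grow to the right and rows downward; lengths in mm; the calibration is good to about 2 mm. A picture is of the moment at which its call begins. There is no depth.
- order.sign_off(): hands the job in, once; it reports no verdict.
The state is a dict: "clock": time; "qpos": joint angles; "qvel": joint speeds; "joint_efforts": joint torques, N m; "eef_pos": TCP position; "tcp_rot": TCP orientation; "contact_force": force on the tool from outside, world axes, zero at the start; "wrist_torque": the same for the moment, N m; "opening": opening from 0.0 (shut) to 1.0 (fully open).
Only numpy, scipy, OpenCV 4.12 (cv2) and the standard library are available. Lean on these libraries where they do the work, as an engineer would, in place of code of your own. Each camera call takes 0.05 s, during which the arm holds its last target.

## Working session

There is one attempt and no reset: what is moved stays moved. The work goes in short steps, Python scripts to look and compute and a shell command to move; the robot and the scene stay as the last step left them, time stands still between calls to the robot, and variables do not carry over. Pictures are saved under pics/ and viewed, and the job is handed in when it is done.

```bash
mkdir -p pics
python3 - <<'E'
from rig import status,cams
import cv2,numpy as np,pickle
s=status.sense();print(s['clock'],s['eef_pos'],s['tcp_rot'],s['opening'])
d={}
for n in("scene","top"):
    f=cams.grab_frame(n);d[n]=f;print(n,f['mtx'].tolist(),f['T'].round(3).tolist(),[k for k in f])
    cv2.imwrite(f'pics/{n}0.png',f['pixels'][...,::-1])
pickle.dump(d,open('f0.pkl','wb'))
E
```

```text
0.0 [ 159.26193993 -603.96598376  303.13739187] [-3.14012776e+00 -2.15638102e-05  2.57800590e-01] 1.0035757146667823
scene [[391.67067774450237, 0.0, 325.5379297927046], [0.0, 391.67067774450237, 199.25350573207092], [0.0, 0.0, 1.0]] [[-0.666, -0.622, 0.413, 895.281], [0.746, -0.551, 0.374, 306.275], [-0.006, 0.557, 0.83, 641.185], [0.0, 0.0, 0.0, 1.0]] ['pixels', 'mtx', 'T']
top [[414.9682461320153, 0.0, 320.00140876660095], [0.0, 414.9682461320153, 200.73702981848402], [0.0, 0.0, 1.0]] [[-0.004, 0.988, -0.154, 483.99], [-1.0, 0.001, 0.03, 57.706], [0.03, 0.154, 0.988, 712.336], [0.0, 0.0, 0.0, 1.0]] ['pixels', 'mtx', 'T']
```

View pics/scene0.png

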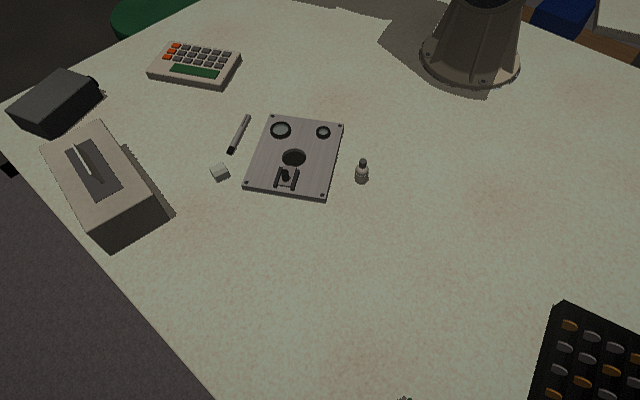

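View pics/top0.png

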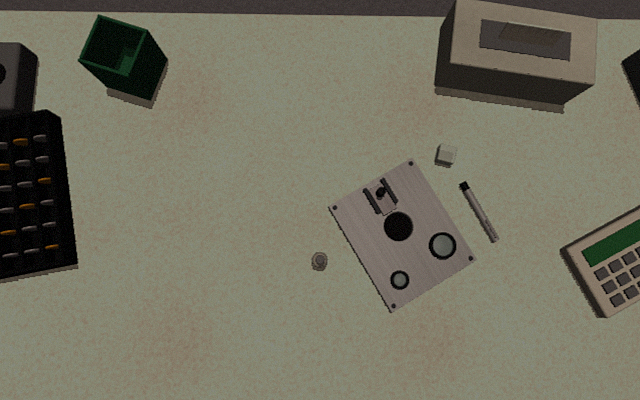

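```bash
cat > h.py <<'E'
import numpy as np,cv2
def ray(f,u,v):
    K=f['mtx'];T=f['T'];d=np.array([(u-K[0,2])/K[0,0],-(v-K[1,2])/K[1,1],-1.]);return T[:3,3],T[:3,:3]@d
def plane(f,u,v,z):
    o,d=ray(f,u,v);return (o+d*(z-o[2])/d[2])[:2]
def proj(f,p):
    T=f['T'];c=T[:3,:3].T@(np.array(p,float)-T[:3,3]);q=f['mtx']@np.array([c[0],-c[1],-c[2]]);return q[:2]/q[2]
E
python3 - <<'E'
import pickle,cv2,numpy as np
from h import *
d=pickle.load(open('f0.pkl','rb'))
t=d['top']['pixels'];s=d['scene']['pixels']
cv2.imwrite('pics/topc.png',cv2.resize(t[140:320,300:510],None,fx=3.6,fy=3.3,interpolation=cv2.INTER_CUBIC)[...,::-1][:600,:800])
cv2.imwrite('pics/scc.png',cv2.resize(s[100:215,200:380],None,fx=4.4,fy=4.4,interpolation=cv2.INTER_CUBIC)[...,::-1])
for n,im,roi in(('top',t,(320,150,485,320)),('scene',s,(240,110,348,205))):
    g=cv2.cvtColor(im,cv2.COLOR_RGB2GRAY);x0,y0,x1,y1=roi
    m=(g[y0:y1,x0:x1]<60).astype('u1')
    c,_=cv2.findContours(m,cv2.RETR_EXTERNAL,cv2.CHAIN_APPROX_NONE)
    for k in c:
        if len(k)>5:
            k=k+np.array([x0,y0]);print(n,cv2.contourArea(k),[np.round(a,1) for a in cv2.fitEllipse(k)])
            e=cv2.fitEllipse(k)[0];print('   z16',plane(d[n],*e,16).round(1),'z25',plane(d[n],*e,25).round(1),'z20',plane(d[n],*e,20.5).round(1))
E
```

```text
top 8.0 [array([393.3, 305.5]), array([3.5, 3.5]), np.float64(90.0)]
   z16 [418.6 -83.2] z25 [419.4 -81.3] z20 [419.  -82.2]
top 10.5 [array([379.9, 294.4]), array([ 1.6, 38. ]), np.float64(149.5)]
   z16 [436.5 -61.5] z25 [437.1 -59.9] z20 [436.8 -60.7]
top 262.0 [array([399.3, 279.6]), array([18.2, 18.5]), np.float64(173.3)]
   z16 [460.3 -94.4] z25 [460.6 -92.4] z20 [460.5 -93.4]
top 7.5 [array([322.3, 265.8]), array([4.5, 7.9]), np.float64(11.4)]
   z16 [483.5  33.4] z25 [483.5  33.7] z20 [483.5  33.5]
top 9.5 [array([470.4, 257.8]), array([3.3, 4.3]), np.float64(171.8)]
   z16 [ 495.8 -215.9] z25 [ 495.7 -212.3] z20 [ 495.8 -214.1]
top 553.5 [array([442.1, 245.3]), array([26.2, 27. ]), np.float64(158.3)]
   z16 [ 516.8 -168.9] z25 [ 516.4 -166. ] z20 [ 516.6 -167.5]
top 0.0 [array([385. , 214.2]), array([0. , 0.4]), np.float64(0.0)]
   z16 [569.6 -73.6] z25 [568.5 -71.9] z20 [569.  -72.8]
top 626.5 [array([398. , 226.1]), array([27.8, 28.7]), np.float64(139.8)]
   z16 [549.4 -95.1] z25 [548.6 -93.2] z20 [549.  -94.1]
top 23.5 [array([347.7, 240.2]), array([ 1.5, 67.9]), np.floa
[... 1871 characters left out ...]
25 [440.1 -58.3] z20 [436.7 -61. ]
scene 135.5 [array([322.8, 132.2]), array([12.4, 14.1]), np.float64(95.6)]
   z16 [457.8 -96.7] z25 [464.1 -90.9] z20 [460.9 -93.8]
scene 3.5 [array([339.3, 125.1]), array([2.1, 3.2]), np.float64(74.2)]
   z16 [417.8 -83.6] z25 [424.7 -78. ] z20 [421.2 -80.8]
scene 269.0 [array([280.2, 130. ]), array([16.7, 20.7]), np.float64(86.5)]
   z16 [ 514.3 -170.9] z25 [ 519.8 -164. ] z20 [ 517.1 -167.4]
scene 11.0 [array([244.9, 126.6]), array([ 1.5, 21. ]), np.float64(26.7)]
   z16 [ 558.6 -236.3] z25 [ 563.4 -228.5] z20 [ 561.  -232.4]
scene 2.5 [array([272.3, 115.5]), array([0., 1.]), np.float64(0.0)]
   z16 [ 494.8 -215.8] z25 [ 500.6 -208.3] z20 [ 497.7 -212.1]
```

View pics/topc.png

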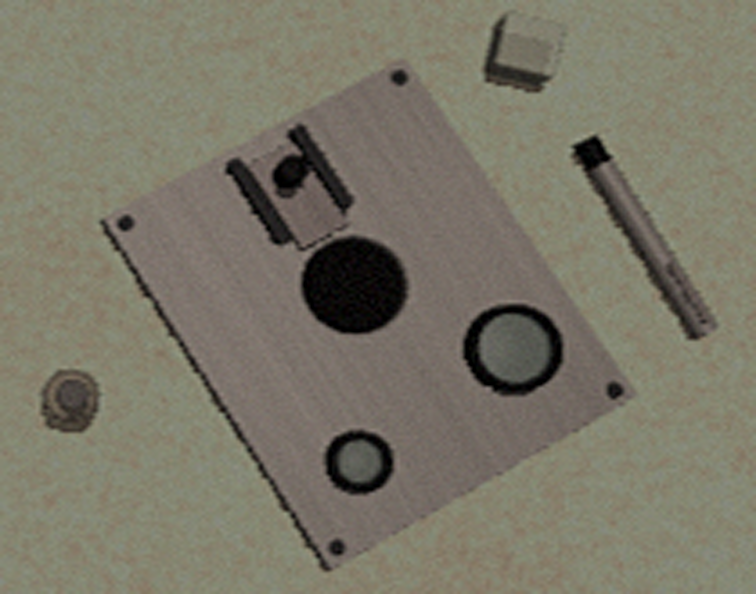

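View pics/scc.png

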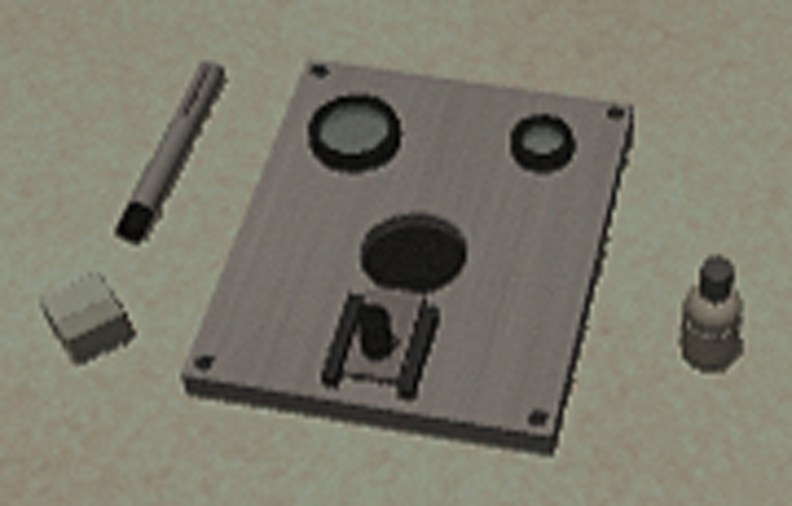

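The top view shows the cell at about (398,226) px, the larger lens at (442,245), the small lens at (399,280) and the keeper post at (381,190). Both cameras put the cell at about (549,-95) mm and the lens at about (517,-167) mm.

I'll cradle the lens between half-open fingers and push along the direction (0.41, 0.912).

```bash
python3 -m creep '[[0.27,-0.187,0.09,0,0,0],[0.27,-0.187,0.09,0,0,0],[0.27,-0.187,0.09,0,0,0],[0.27,-0.187,0.09,0,0,0],[0.27,-0.187,0.09,0,0,0],[0.27,-0.187,0.09,0,0,0],[0.27,-0.187,0.09,0,0,0],[0.27,-0.187,0.09,0,0,0]]' 0.3 20
python3 -m creep '[[0.27,-0.187,0.09,0,0,0],[0.27,-0.187,0.09,0,0,0],[0.27,-0.187,0.09,0,0,0],[0.27,-0.187,0.09,0,0,0],[0.27,-0.187,0.09,0,0,0],[0.27,-0.187,0.09,0,0,0],[0.27,-0.187,0.09,0,0,0],[0.27,-0.187,0.09,0,0,0]]'
python3 -m creep '[[0,0,0,0,0,-0.036],[0,0,0,0,0,-0.036],[0,0,0,0,0,-0.036],[0,0,0,0,0,-0.036],[0,0,0,0,0,-0.036],[0,0,0,0,0,-0.036],[0,0,0,0,0,-0.036],[0,0,0,0,0,-0.032]]'
```

```text
clock: 0.77
eef_pos: [330.7, -403.1, 231.3]
tcp_rot: [-3.141, 0.0, 0.258]
contact_force: [0.3, -0.3, 0.7]
opening: 0.35
clock: 1.43
eef_pos: [501.5, -203.4, 159.3]
tcp_rot: [-3.141, 0.0, 0.258]
contact_force: [0.2, -0.2, 0.1]
opening: 0.352
clock: 2.1
eef_pos: [500.6, -204.8, 159.6]
tcp_rot: [-3.141, 0.0, 1.156]
contact_force: [0.3, 0.2, -0.4]
opening: 0.35
```

```bash
python3 -m creep '[[0,0,0.2,0,0,0],[0,0,0.2,0,0,0],[0,0,0.2,0,0,0],[0,0,0.04,0,0,0],[0,0,0,0,0,0]]'
python3 - <<'E'
from rig import cams
import cv2
for n,r in(('top',(180,310,380,540)),('scene',(60,200,200,400))):
    p=cams.grab_frame(n)['pixels'][r[0]:r[1],r[2]:r[3]]
    cv2.imwrite(f'pics/{n}1.png',cv2.resize(p,None,fx=4,fy=4)[...,::-1])
E
```

```text
clock: 2.52
eef_pos: [499.8, -204.5, 94.6]
tcp_rot: [-3.138, 0.0, 1.15]
contact_force: [-0.1, -0.0, 0.1]
opening: 0.349
```

View pics/top1.png

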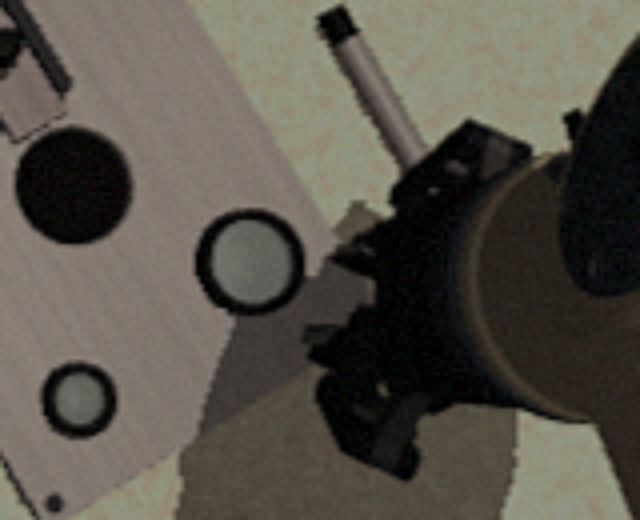

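View pics/scene1.png

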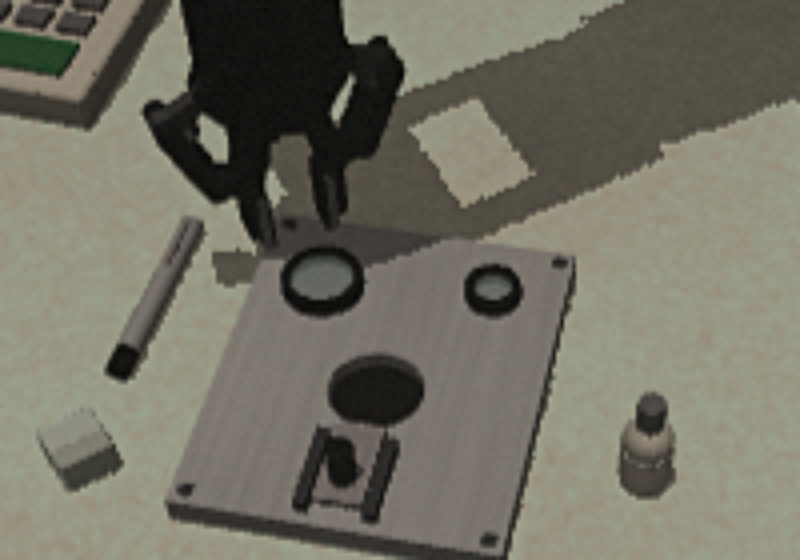

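The fingers are behind the lens and straddle the push line, with the lens at crop pixel (250,260) and the gap at (335,305). Next I probe down to the plate.

```bash
for i in 1 2 3 4; do python3 -m creep '[[0,0,0.02,0,0,0],[0,0,0,0,0,0]]' | egrep 'eef|force'; done
```

```text
eef_pos: [501.3, -205.1, 94.7]
contact_force: [0.3, -0.2, -0.1]
eef_pos: [500.9, -205.0, 92.2]
contact_force: [-0.8, 0.1, 1.0]
eef_pos: [500.7, -204.9, 89.8]
contact_force: [-0.7, 0.3, -0.7]
eef_pos: [500.9, -204.9, 88.2]
contact_force: [-0.2, 0.5, 5.0]
```

```bash
python3 -m creep '[[0,0,0.01,0,0,0],[0,0,0,0,0,0]]' | egrep 'eef|force'; python3 -m creep '[[0,0,-0.035,0,0,0],[0,0,0,0,0,0]]' | egrep 'eef|force'
```

```text
eef_pos: [501.0, -205.0, 88.1]
contact_force: [-4.1, 2.1, 19.9]
eef_pos: [501.1, -205.0, 90.9]
contact_force: [0.9, -0.8, -0.4]
```

```bash
python3 -m creep '[[0.05,0,0,0,0,0],[0.05,0,0,0,0,0],[0.05,0,0,0,0,0],[0.05,0,0,0,0,0],[0.05,0,0,0,0,0],[0.05,0,0,0,0,0],[0.05,0,0,0,0,0],[0.05,0,0,0,0,0]]'
python3 - <<'E'
from rig import cams
import cv2
for n,r in(('top',(180,310,380,540)),('scene',(60,200,200,400))):
    p=cams.grab_frame(n)['pixels'][r[0]:r[1],r[2]:r[3]]
    cv2.imwrite(f'pics/{n}2.png',cv2.resize(p,None,fx=4,fy=4)[...,::-1])
E
```

```text
clock: 4.28
eef_pos: [517.3, -167.8, 90.3]
tcp_rot: [-3.142, 0.0, 1.15]
contact_force: [-0.7, -0.9, -0.2]
opening: 0.352
```

View pics/top2.png

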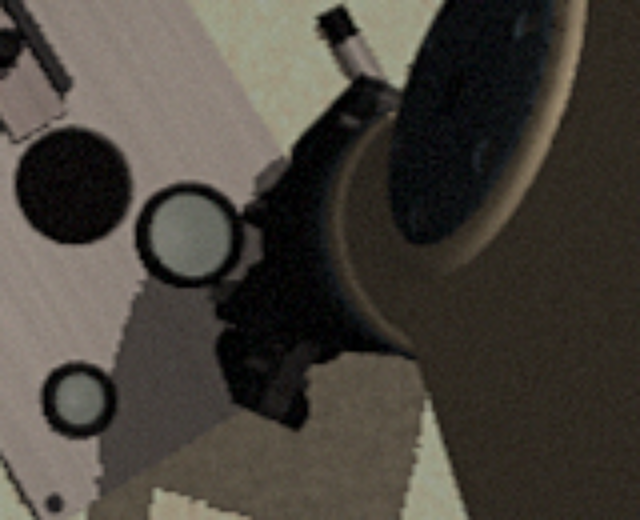

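View pics/scene2.png

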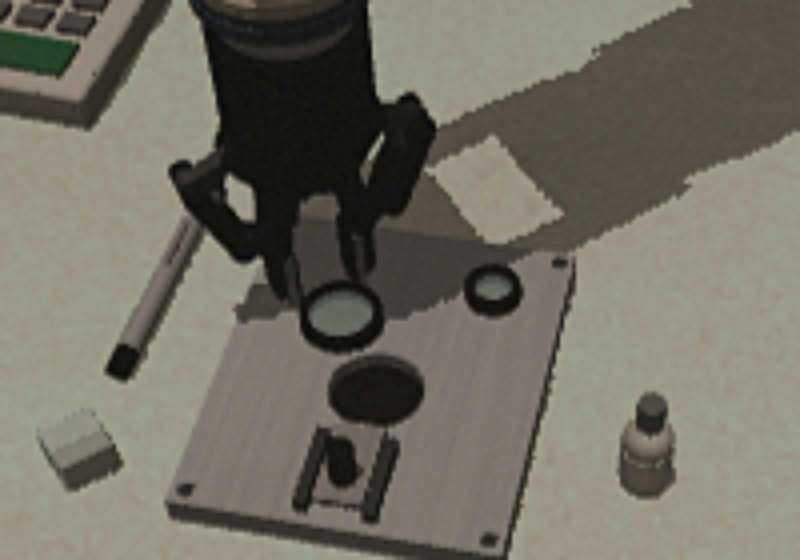

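The lens is cradled and tracking the line, with its centre at crop pixel (190,235) and the cell at (75,185).

```bash
python3 -m creep '[[0.05,0,0,0,0,0],[0.05,0,0,0,0,0],[0.05,0,0,0,0,0],[0.05,0,0,0,0,0],[0.05,0,0,0,0,0],[0.05,0,0,0,0,0],[0.05,0,0,0,0,0],[0.03,0,0,0,0,0]]'
python3 - <<'E'
from rig import cams
import cv2
for n,r in(('top',(180,310,350,510)),('scene',(60,200,200,400))):
    p=cams.grab_frame(n)['pixels'][r[0]:r[1],r[2]:r[3]]
    cv2.imwrite(f'pics/{n}3.png',cv2.resize(p,None,fx=4,fy=4)[...,::-1])
E
```

```text
clock: 5.05
eef_pos: [533.0, -133.1, 90.4]
tcp_rot: [3.141, -0.0, 1.15]
contact_force: [-0.5, -0.2, -0.3]
opening: 0.35
```

View pics/top3.png

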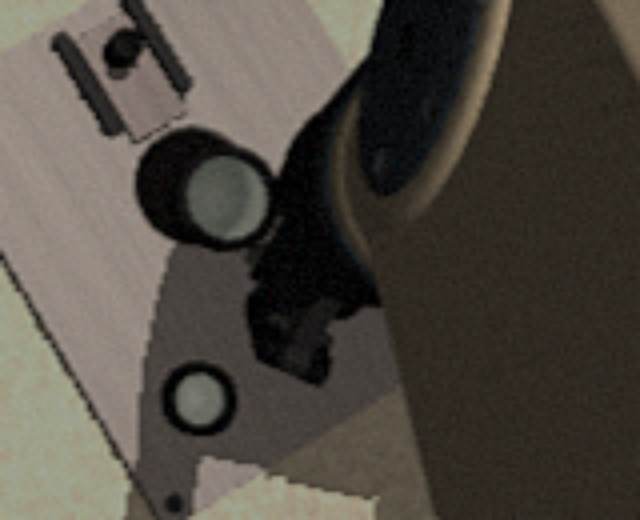

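View pics/scene3.png

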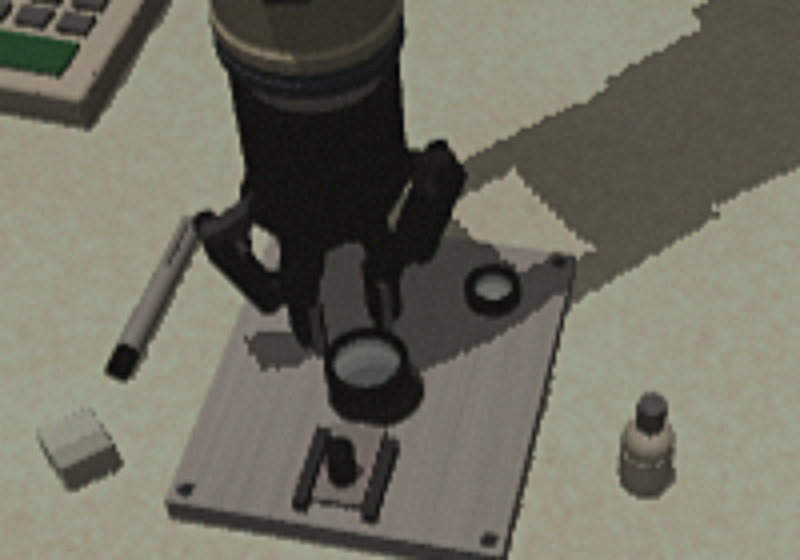

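The lens overlaps the cell with about 15 mm left to go (lens centre at crop pixel (228,195), cell at (195,185)). I'll continue with smaller steps.

```bash
python3 -m creep '[[0.03,0,0,0,0,0],[0.03,0,0,0,0,0],[0.03,0,0,0,0,0],[0.03,0,0,0,0,0],[0,0,0,0,0,0]]'
python3 - <<'E'
from rig import cams
import cv2
for n,r in(('top',(180,310,350,510)),('scene',(60,200,200,400))):
    p=cams.grab_frame(n)['pixels'][r[0]:r[1],r[2]:r[3]]
    cv2.imwrite(f'pics/{n}4.png',cv2.resize(p,None,fx=4,fy=4)[...,::-1])
E
```

```text
clock: 5.57
eef_pos: [537.8, -122.3, 90.4]
tcp_rot: [3.141, -0.0, 1.15]
contact_force: [-0.0, 0.5, 0.2]
opening: 0.351
```

View pics/top4.png

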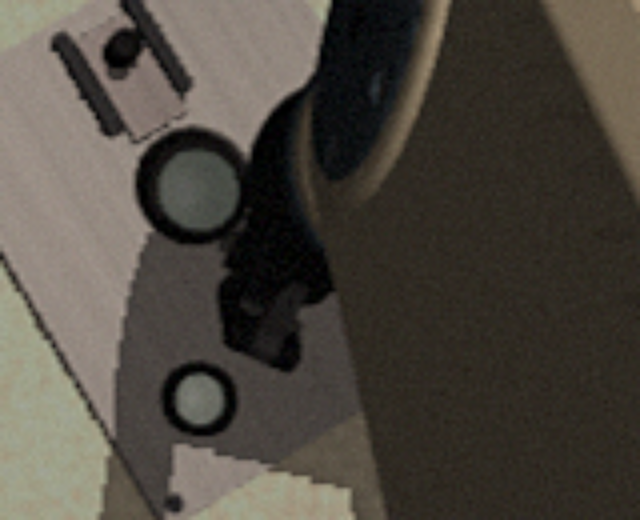

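View pics/scene4.png

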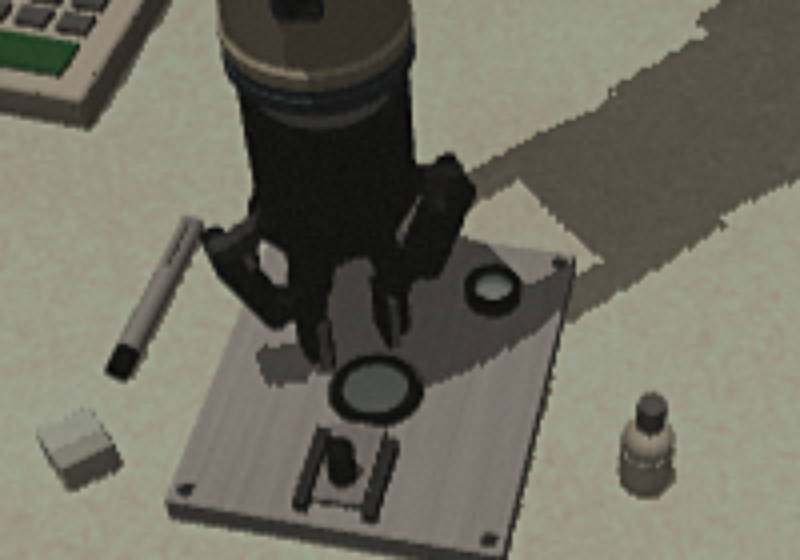

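The lens seems to have dropped in, with its glass centred at about (197,187) in the top crop. I'll back off and check that it's flat.

```bash
python3 -m creep '[[-0.08,0,0,0,0,0],[0,0,-0.3,0,0,0],[0,0,-0.3,0,0,0],[-0.2,0.2,-0.3,0,0,0],[-0.2,0.2,0,0,0,0],[-0.2,0.2,0,0,0,0],[-0.2,0.2,0,0,0,0],[0,0,0,0,0,0]]' 1
python3 - <<'E'
from rig import cams
import cv2,numpy as np,pickle
from h import *
D={}
for n,r,box in(('top',(150,310,330,510),(375,205,420,247)),('scene',(90,200,210,380),(270,145,316,170))):
    f=cams.grab_frame(n);D[n]=f;p=f['pixels'][r[0]:r[1],r[2]:r[3]]
    cv2.imwrite(f'pics/{n}5.png',cv2.resize(p,None,fx=3.5,fy=3.5,interpolation=cv2.INTER_CUBIC)[...,::-1])
pickle.dump(D,open('f5.pkl','wb'))
E
```

```text
clock: 6.33
eef_pos: [576.1, -240.6, 181.1]
tcp_rot: [3.138, 0.001, 1.148]
contact_force: [-1.4, -1.0, 0.8]
opening: 0.001
```

View pics/top5.png

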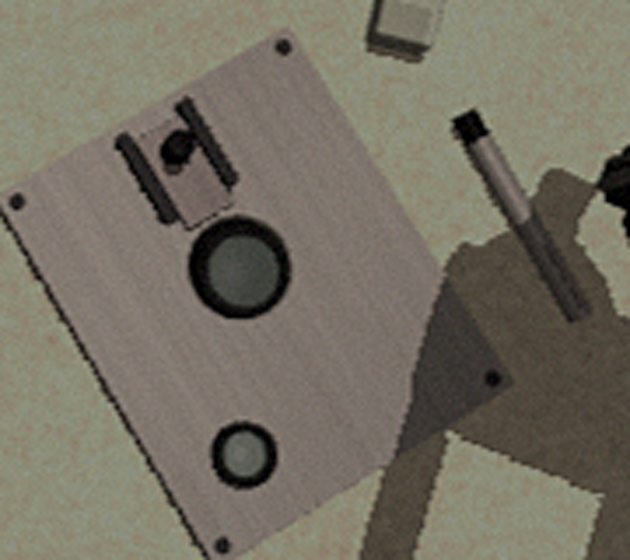

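View pics/scene5.png

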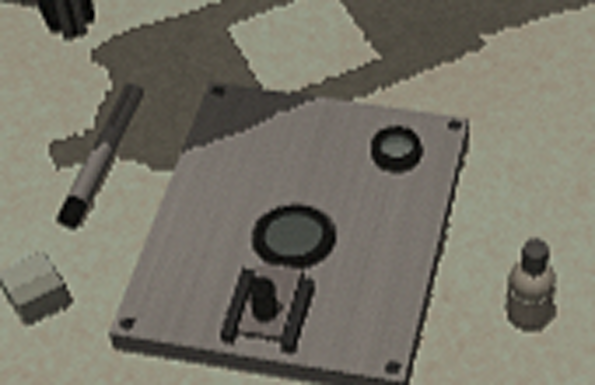

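Run:
```python
import pickle
from h import *
D=pickle.load(open('f5.pkl','rb'))
C=np.array([549.3,-95.3]);X=np.array([.8635,.5045]);Y=np.array([-.5045,.8635])
for n,b in(('top',(378,206,419,248)),('scene',(268,142,320,172))):
    f=D[n];g=cv2.cvtColor(f['pixels'],cv2.COLOR_RGB2GRAY)[b[1]:b[3],b[0]:b[2]]
    m=(g<55).astype('u1');c,h=cv2.findContours(m,cv2.RETR_CCOMP,cv2.CHAIN_APPROX_NONE)
    for k,hh in zip(c,h[0]):
        if len(k)>25:
            e=cv2.fitEllipse(k);p=np.array(e[0])+b[:2];print(n,hh[3],np.round(e,1) if 0 else e, plane(f,*p,15).round(1), [proj(f,(*(C+q),15)).round(1).tolist() for q in(14*X,-14*X,14*Y,-14*Y)])
print('post top cam',plane(D['top'],381.4,190.9,48),'scene', plane(D['scene'],200+262/3.5,90+285/3.5,48))
for t in(0,):
  for x in(58,62,66,70): print(x,proj(D['top'],(*(C+x*X),48)).round(1),proj(D['scene'],(*(C+x*X),48)).round(1))
```

```text
top -1 ((19.92755699157715, 20.04819107055664), (27.704994201660156, 28.62912940979004), 140.4028778076172) [549.6 -95.3] [[393.6, 219.1], [402.3, 233.3], [391.0, 230.4], [404.9, 222.0]]
top 2 ((20.962236404418945, 21.02930450439453), (20.04229736328125, 20.68267059326172), 145.42694091796875) [547.9 -97. ] [[393.6, 219.1], [402.3, 233.3], [391.0, 230.4], [404.9, 222.0]]
scene -1 ((25.475858688354492, 15.199962615966797), (16.88751220703125, 23.260526657104492), 89.0288314819336) [549.8 -95.7] [[292.1, 162.3], [295.4, 152.1], [300.3, 158.2], [287.3, 156.2]]
scene 2 ((25.340747833251953, 14.736091613769531), (12.702689170837402, 16.91395378112793), 83.35452270507812) [549.1 -96.8] [[292.1, 162.3], [295.4, 152.1], [300.3, 158.2], [287.3, 156.2]]
post top cam [604.06256    -62.74913518] scene [616.97830614 -76.53045917]
58 [383.5 193.7] [285.2 168.9]
62 [382.2 191.6] [284.7 170.5]
66 [380.9 189.6] [284.2 172.1]
70 [379.6 187.5] [283.6 173.7]
```

Run:
```python
import pickle,cv2
D=pickle.load(open('f5.pkl','rb'))
a=cv2.resize(D['top']['pixels'][170:250,350:430],None,fx=7,fy=7,interpolation=cv2.INTER_NEAREST)
cv2.imwrite('pics/k_top.png',a[...,::-1])
a=cv2.resize(D['scene']['pixels'][140:200,260:320],None,fx=9,fy=9,interpolation=cv2.INTER_NEAREST)
cv2.imwrite('pics/k_sc.png',cv2.convertScaleAbs(a[...,::-1],alpha=1.6))
```

```text
(no output)
```

View pics/k_top.png

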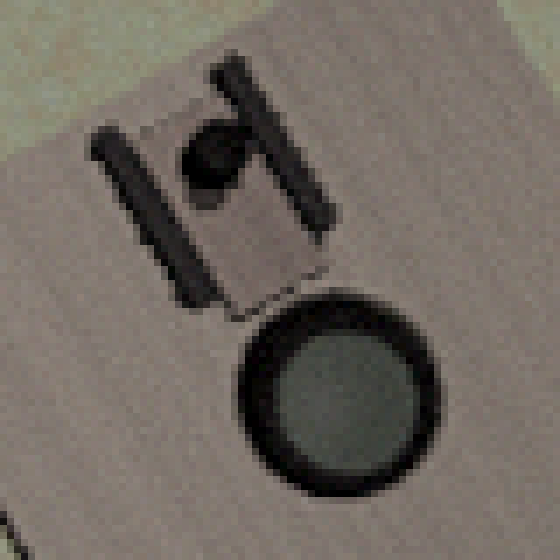

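View pics/k_sc.png

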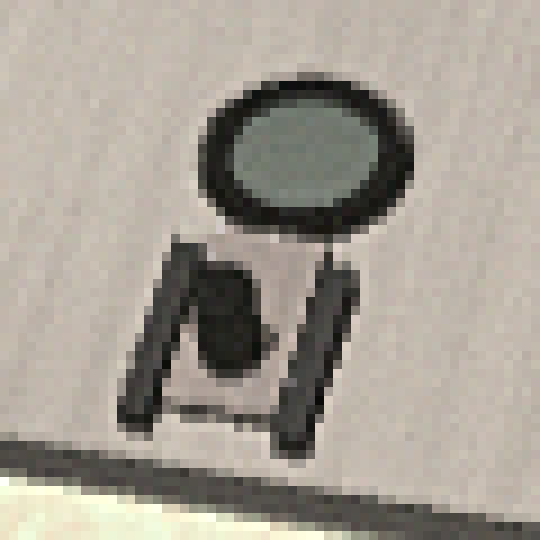

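The top view shows the lens ring filling the cell outline concentrically. The glass ellipses have nearly the same aspect as the cell in both views (0.75 vs 0.73, 0.97 vs 0.97), so it's flat and home. The keeper post is at plate x ≈ 64, and I'm moving behind it with the fingers shut.

```bash
python3 -m creep '[[0.286,-0.04,0,0,0,0],[0.286,-0.04,0,0,0,0],[0.286,-0.04,0,0,0,0],[0.286,-0.04,0,0,0,0],[0.286,-0.04,0,0,0,0],[0.286,-0.04,0,0,0,0],[0.286,-0.04,0,0,0,0],[0,0,0,0,0,0]]'|egrep 'eef|rot'
python3 -m creep '[[0,0,0,0,0,0.033],[0,0,0,0,0,0.033],[0,0,0,0,0,0.033],[0,0,0,0,0,0.033],[0,0,0,0,0,0.033],[0,0,0,0,0,0.032],[0,0,0,0,0,0]]'
python3 - <<'E'
from rig import status
import numpy as np
s=status.sense();print(s['eef_pos'],s['tcp_rot'])
d=np.array([549.3,-95.3])-s['eef_pos'][:2];X=np.array([.8635,.5045]);Y=np.array([-.5045,.8635]);print('plate',-d@X,-d@Y)
E
```

```text
eef_pos: [631.0, -36.6, 180.2]
tcp_rot: [-3.141, -0.001, 1.153]
clock: 7.68
eef_pos: [629.7, -41.4, 180.1]
tcp_rot: [-3.141, 0.001, 0.527]
contact_force: [0.5, 0.1, -0.1]
opening: 0.004
[629.74024049 -41.38179257 180.08804204] [-3.14081003e+00  1.08749955e-03  5.27124759e-01]
plate 96.66188330900862 5.976270786244675
```

```bash
python3 -m creep '[[0,0.057,0.2,0,0,0],[0,0,0.2,0,0,0],[0,0,0.2,0,0,0],[0,0,0.14,0,0,0],[0,0,0,0,0,0],[0,0,0,0,0,0]]'
python3 - <<'E'
from rig import status,cams
import numpy as np,cv2
s=status.sense()
d=np.array([549.3,-95.3])-s['eef_pos'][:2];X=np.array([.8635,.5045]);Y=np.array([-.5045,.8635]);print('plate',-d@X,-d@Y)
for n,r in(('top',(150,310,330,510)),('scene',(60,220,200,400))):
    p=cams.grab_frame(n)['pixels'][r[0]:r[1],r[2]:r[3]]
    cv2.imwrite(f'pics/{n}6.png',cv2.resize(p,None,fx=3.5,fy=3.5)[...,::-1])
E
```

```text
clock: 8.18
eef_pos: [633.1, -46.4, 105.8]
tcp_rot: [-3.14, 0.002, 0.533]
contact_force: [0.1, -1.1, 0.0]
opening: 0.001
plate 97.01080357091662 0.000450862811922416
```

View pics/scene6.png

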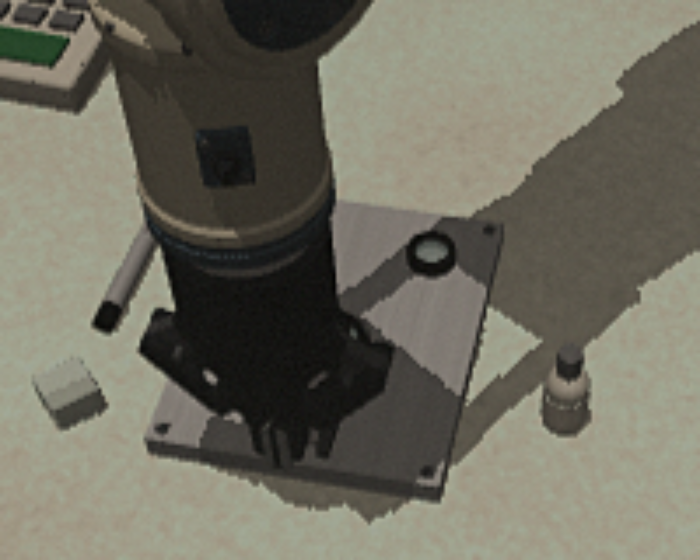

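View pics/top6.png

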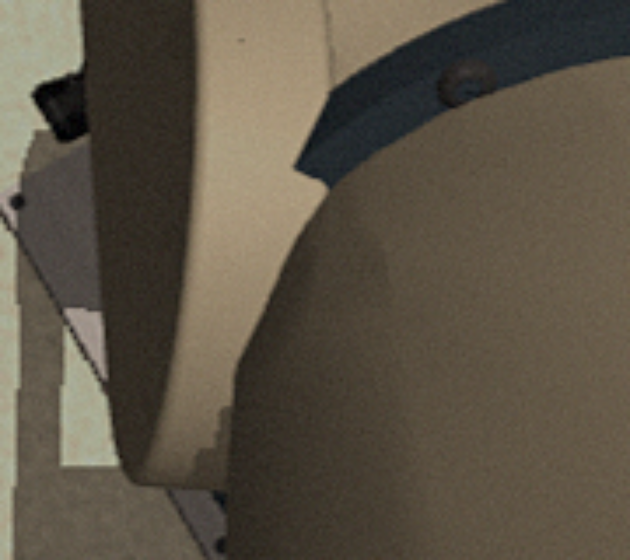

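The fingers stand behind the post at scene crop pixel (275,445). The arm hides the keeper, so I push slowly and watch the force.

```bash
python3 -m creep '[[-0.03,0,0,0,0,0],[-0.03,0,0,0,0,0],[-0.03,0,0,0,0,0],[-0.03,0,0,0,0,0],[-0.03,0,0,0,0,0],[-0.03,0,0,0,0,0]]'|egrep 'eef|force'
for i in 1 2 ; do python3 -m creep '[[-0.03,0,0,0,0,0],[-0.03,0,0,0,0,0]]'|egrep 'eef|force'; done
```

```text
eef_pos: [618.2, -55.7, 106.7]
contact_force: [0.8, 1.8, 0.2]
eef_pos: [613.1, -58.7, 106.6]
contact_force: [1.6, 1.2, 0.4]
eef_pos: [607.8, -61.8, 106.5]
contact_force: [1.3, 2.1, 0.6]
```

```bash
for i in 1 2 3; do python3 -m creep '[[-0.015,0,0,0,0,0],[0,0,0,0,0,0]]'|egrep 'eef|force'; done
```

```text
eef_pos: [606.2, -62.7, 106.4]
contact_force: [-0.4, 0.3, -0.5]
eef_pos: [605.1, -63.3, 106.3]
contact_force: [0.1, 0.8, 0.3]
eef_pos: [604.5, -63.7, 106.4]
contact_force: [4.1, 2.4, -2.0]
```

```bash
python3 -m creep '[[-0.01,0,0,0,0,0],[0,0,0,0,0,0]]'|egrep 'eef|force';  python3 -m creep '[[-0.005,0,0,0,0,0],[0,0,0,0,0,0],[0,0,0,0,0,0]]'|egrep 'eef|force'
```

```text
eef_pos: [604.3, -63.8, 106.5]
contact_force: [6.7, 5.4, -3.2]
eef_pos: [604.3, -63.9, 106.6]
contact_force: [7.8, 6.3, -4.0]
```

The force rises with no further motion, so the keeper is at its stop. I back off and check with the cameras.

```bash
python3 -m creep '[[0.1,0,0,0,0,0],[0.1,0,0,0,0,0],[0,0,-0.3,0,0,0],[0,0,-0.3,0,0,0],[0,0,-0.3,0,0,0],[0,0,-0.3,0,0,0]]'|egrep 'eef|force'
python3 -m creep '[[0,0.38,0,0,0,0],[0,0.38,0,0,0,0],[0,0.38,0,0,0,0],[0,0.38,0,0,0,0],[0,0.38,0,0,0,0],[0,0.38,0,0,0,0],[0,0,0,0,0,0],[0,0,0,0,0,0]]'|egrep 'eef|force|clock'
python3 - <<'E'
from rig import cams
import cv2,pickle
from h import *
D={}
for n,r in(('top',(150,310,300,500)),('scene',(90,210,200,380))):
    f=cams.grab_frame(n);D[n]=f;p=f['pixels'][r[0]:r[1],r[2]:r[3]]
    cv2.imwrite(f'pics/{n}7.png',cv2.resize(p,None,fx=3.7,fy=3.7)[...,::-1])
pickle.dump(D,open('f7.pkl','wb'))
C=np.array([549.3,-95.3]);X=np.array([.8635,.5045])
for x in(64,46,44,42): print(x,proj(D['top'],(*(C+x*X),48)).round(1),proj(D['scene'],(*(C+x*X),48)).round(1))
E
```

```text
eef_pos: [620.0, -54.3, 227.5]
contact_force: [0.3, 0.5, 0.3]
clock: 11.2
eef_pos: [735.9, -253.0, 225.3]
contact_force: [0.5, 0.3, -0.7]
64 [381.6 190.6] [284.4 171.3]
46 [387.4 200. ] [286.8 164.1]
44 [388. 201.] [287.1 163.3]
42 [388.6 202.1] [287.3 162.5]
```

View pics/top7.png

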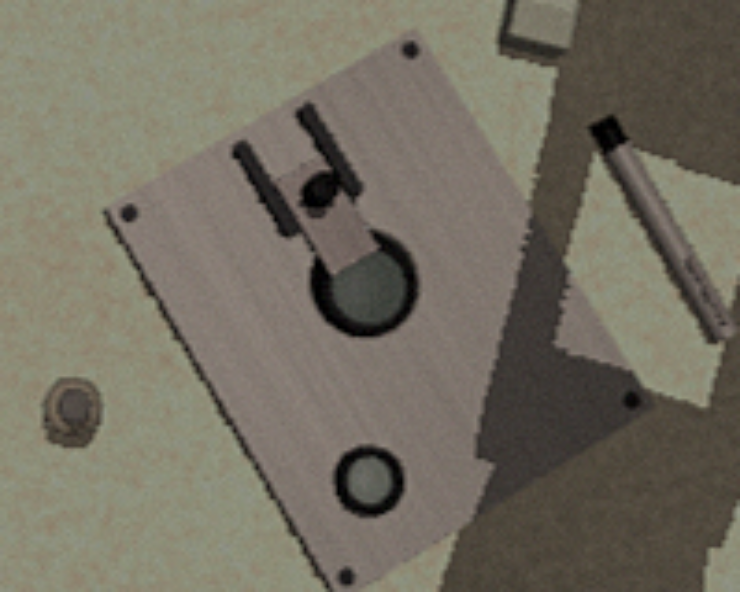

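View pics/scene7.png

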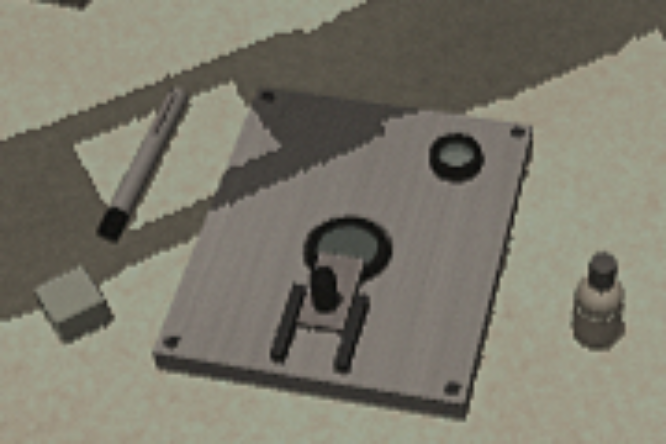

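The keeper's bar now lies over the lens. I'll measure the travel precisely by comparing frames before and after.

Run:
```python
import pickle
from h import *
A=pickle.load(open('f5.pkl','rb'));B=pickle.load(open('f7.pkl','rb'))
C=np.array([549.3,-95.3]);X=np.array([.8635,.5045])
# registered shift of post+bar patch by template matching, upsampled
for n,z,b in(('top',40,(374,182,390,200)),('scene',35,(279,166,292,184))):
    u=8;a=cv2.cvtColor(A[n]['pixels'],cv2.COLOR_RGB2GRAY);c=cv2.cvtColor(B[n]['pixels'],cv2.COLOR_RGB2GRAY)
    for th in(30,40):
        out=[]
        for g,bb in((a,b),(c,(b[0],b[1]-10,b[2]+10,b[3]+14))):
            m=(g<th).astype('u1');m2=np.zeros_like(m);m2[bb[1]:bb[3],bb[0]:bb[2]]=m[bb[1]:bb[3],bb[0]:bb[2]]
            k,l,s,ce=cv2.connectedComponentsWithStats(m2)
            out.append([(s[i,4],ce[i].round(2).tolist()) for i in range(1,k) if s[i,4]>10])
        print(n,th,out)
    print([proj(B[n],(*(C+x*X),z)).round(2).tolist() for x in(64,44)])
for n,s in(('top',(345,165,425,245)),('scene',(260,140,320,200))):
    p=B[n]['pixels'][s[1]:s[3],s[0]:s[2]];q=A[n]['pixels'][s[1]:s[3],s[0]:s[2]]
    f=lambda w:cv2.convertScaleAbs(cv2.resize(w,(398,398),interpolation=cv2.INTER_NEAREST)[...,::-1],alpha=1.7)
    cv2.imwrite(f'pics/cmp_{n}.png',np.hstack([f(q),f(p)]))
```

```text
top 30 [[(np.int32(90), [381.44, 190.79])], [(np.int32(115), [386.77, 197.36]), (np.int32(11), [375.36, 210.45])]]
top 40 [[(np.int32(129), [382.58, 190.18])], [(np.int32(189), [387.4, 194.83]), (np.int32(48), [376.42, 208.33])]]
[[380.7, 191.46], [387.07, 201.79]]
scene 30 [[(np.int32(74), [284.47, 174.8])], [(np.int32(89), [286.6, 166.1]), (np.int32(16), [299.38, 162.75]), (np.int32(20), [295.45, 181.35])]]
scene 40 [[(np.int32(96), [283.83, 174.58])], [(np.int32(97), [286.59, 166.06]), (np.int32(19), [299.21, 162.79]), (np.int32(20), [280.0, 171.8]), (np.int32(34), [295.32, 180.26])]]
[[285.05, 175.41], [287.64, 167.48]]
```

View pics/cmp_top.png

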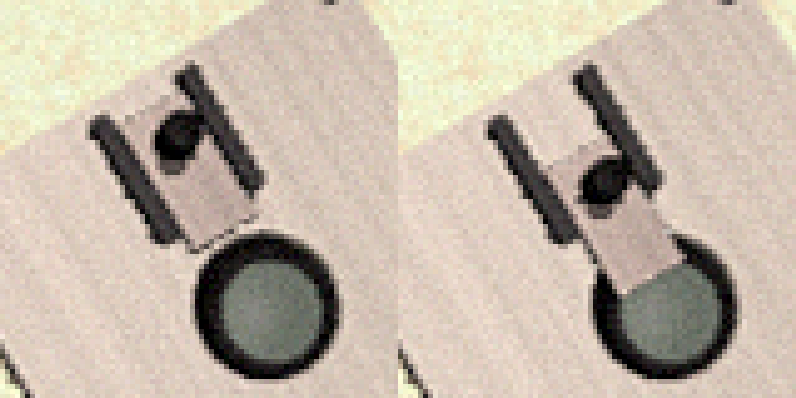

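View pics/cmp_scene.png

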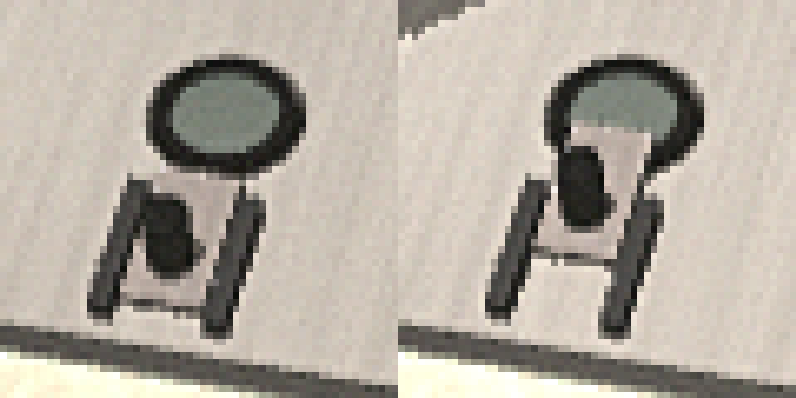

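Run:
```python
import pickle
from h import *
A=pickle.load(open('f5.pkl','rb'));B=pickle.load(open('f7.pkl','rb'))
C=np.array([549.3,-95.3]);X=np.array([.8635,.5045]);Y=np.array([-.5045,.8635])
def prof(f,xs,ys,z):
    g=cv2.cvtColor(f['pixels'],cv2.COLOR_RGB2GRAY);P=np.array([[proj(f,(*(C+x*X+y*Y),z)) for x in xs] for y in ys],np.float32)
    return cv2.remap(g,P[...,0],P[...,1],cv2.INTER_LINEAR).mean(0)
for n,ys in(('top',np.arange(-8,9,2.)),('scene',np.arange(-8,9,2.))):
    for tag,D in(('A',A),('B',B)):
        x=np.arange(0,36.);print(n,tag,'front x0..',prof(D[n],x,ys,23).round().astype(int).tolist())
        x=np.arange(50,90.);print(n,tag,'rear x50..',prof(D[n],x,ys,23).round().astype(int).tolist())
```

```text
top A front x0.. [72, 73, 73, 72, 72, 72, 71, 70, 71, 71, 70, 68, 65, 59, 48, 32, 20, 15, 13, 12, 9, 7, 9, 23, 49, 83, 106, 99, 78, 84, 101, 105, 104, 104, 102, 102]
top A rear x50.. [105, 105, 106, 104, 95, 80, 67, 57, 45, 31, 21, 19, 21, 25, 26, 25, 25, 28, 34, 39, 44, 56, 74, 92, 105, 109, 108, 106, 106, 110, 122, 125, 124, 125, 124, 122, 123, 123, 124, 128]
top B front x0.. [74, 72, 72, 73, 73, 73, 73, 71, 68, 67, 72, 90, 104, 105, 103, 102, 103, 103, 103, 103, 103, 103, 103, 102, 104, 105, 104, 104, 104, 104, 104, 104, 104, 105, 105, 103]
top B rear x50.. [33, 34, 46, 66, 87, 103, 109, 109, 108, 109, 108, 114, 124, 125, 124, 125, 125, 124, 124, 124, 124, 124, 124, 125, 125, 124, 124, 123, 124, 125, 125, 124, 124, 124, 124, 125, 124, 123, 125, 128]
scene A front x0.. [73, 74, 74, 74, 73, 74, 74, 74, 75, 74, 74, 74, 75, 75, 76, 77, 78, 77, 74, 68, 55, 37, 26, 20, 18, 18, 22, 32, 47, 67, 87, 100, 104, 102, 100, 100]
scene A rear x50.. [55, 54, 52, 48, 42, 38, 34, 31, 30, 29, 28, 29, 31, 33, 37, 40, 45, 52, 61, 72, 85, 94, 99, 102, 104, 103, 100, 94, 78, 59, 52, 68, 89, 110, 121, 123, 120, 118, 118, 119]
scene B front x0.. [77, 76, 76, 76, 77, 77, 76, 76, 78, 80, 85, 92, 101, 106, 106, 105, 105, 103, 102, 99, 92, 84, 78, 73, 69, 65, 65, 64, 62, 60, 58, 57, 57, 55, 53, 51]
scene B rear x50.. [68, 79, 92, 104, 109, 108, 108, 107, 104, 96, 81, 65, 59, 73, 95, 117, 126, 128, 127, 125, 124, 123, 123, 124, 124, 125, 124, 124, 124, 124, 124, 124, 124, 124, 124, 124, 124, 124, 124, 125]
```

Travel measures about 18–19 mm in both views, on top of a start at or just above 0. At the end the force was about 10 N with no motion, so the keeper is against its stop. The arm is clear, so I'm handing in.

Run:
```python
from rig import order
print(order.sign_off())
```

```text
the job is handed in; nothing more can be done
None
```

The larger lens is seated in the round cell, the keeper is pushed in over its edge, and the job is handed in after about 11 s of robot time. No verdict was reported.

I cradled the lens between the half-open fingertips and pushed it about 79 mm across the plate until it dropped in. Then I shut the fingers and pushed the post until the keeper stopped.

**Lens:** Both cameras show it flat in the cell, centred within about 2 mm. The glass outline matches the cell's aspect in both views (0.75 vs 0.73 and 0.97 vs 0.97).

**Keeper:** The force rose from about 2 N to about 10 N with no further motion, which I took as the stop. The cameras measured about 18–19 mm of travel rather than the full 20 mm. That fits a start slightly above 0, but I did not check it with a harder push. If it started exactly at 0, the margin over the 17 mm limit is only about 1–2 mm.

**Other objects:** In the last pictures the smaller lens, bottle, torch and prism look unmoved, judged by eye. The arm stood clear of everything.

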